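# Fit and close the clamp lever of a test fixture

## Task

Fit the loose clamp lever onto the fixture's splined shaft, turned so that its hole matches the teeth, fully home on the yellow boss. Then take the orange-handled rod from its stand, push it through the slot of the black housing until the hidden latch tab is all the way down and the red stop pin has dropped, and put the rod back in its stand. Finally swing the lever counter-clockwise (seen from above) to its end stop and let go, leaving the jar, the circuit board and the screwdriver where they are.

Things in the scene. Friction and masses are not known exactly. Their poses are not given: they have to be found in the camera images.
- lever_grip (a point): Loose clamp lever, 0.35 kg, lying flat: heavy metal hub 36 x 36 x 28 mm with the hole, dark blue arm 16 mm wide (14 to 28 mm above the underside), upright red knob 24 mm dia. This point: place to grasp, on the hole's axis, 16 mm above the lever's underside; take the hub across its flat sides (36 mm along y). x runs along the arm from hub to knob, z up. The centre of mass is 12 mm along +x.
- lever_hub (a point): Axis of the lever's through hole, at the hub's underside; axes as lever_grip. The hole is T-shaped: three slots 9.5 mm wide reaching 13 mm from the axis, towards the knob (+x) and to both sides (+y, -y), none on the side away from the knob, so it fits the shaft in one direction only.
- lever_knob (a point): Axis of the lever's red knob, 45 mm above the lever's underside (the knob reaches from 0 to 60 mm above the underside; the arm's top is at 28 mm). 105 mm from the hole's axis.
- shaft_seat (a point): Top centre of the yellow boss (44 mm dia, 28 mm above the deck, 128 mm above the bench), where the hub must sit; turns with the shaft. On it stands the steel shaft, 26 mm tall, with teeth 7 mm wide reaching 12 mm out (top 5 mm tapered): along +x, +y and -y, none along -x. The seated arm points along +x; so does the white stripe of the black disc (84 mm dia) under the boss. z up.
- shaft (a joint): Turn of the shaft, rad, growing counter-clockwise seen from above. It starts at 0 to 0.4; 1.75 is the end stop. It stays where it is left; about 2 N at the knob turns it. A fitted lever meets the raised stop pin at about 0.85. The lever sweeps over the side of the fixture that faces the robot.
- slot (a point): Centre of the mouth of the narrow slot in the top of the black latch housing (44 x 40 mm, 50 mm tall, on the deck), 10 mm wide along x, 22 mm long along y, axes of the fixture. The hidden tab lies 22 mm below the mouth and is pressed a further 20 mm down, to 42 mm below.
- latch (a joint): Travel of the hidden latch tab, m, 0 (up) to 0.020 (all the way down); 3 to 4 N moves it and it stays where it is left. The red stop pin (10 mm dia, 78 mm from the shaft's axis, standing 52 mm above the deck) is one piece with it and drops as far, clearing the arm.
- rod_handle (a point): Loose rod tool, 60 g, hanging upright in its stand: orange handle 14 x 14 x 40 mm, this point at its centre; below the handle a 20 mm dia collar 5 mm high, then a steel rod 6 mm dia, 80 mm long. x and y axes are square to the handle's faces, z up. Its tip is 105 mm below this point.
- rod_tip (a point): Lower tip of the rod tool, on its axis.
- stand_hole (a point): Mouth of the hole in the rod's grey stand (70 x 60 mm, 85 mm tall): 11 mm square, right through. The rod hangs in it with its collar resting on the stand's top, tip 80 mm below the mouth.
- jar_mid (a point): Bystander: small jar, 52 mm dia, 65 mm tall; this point 30 mm above its underside.
- board_mid (a point): Bystander: loose green circuit board 90 x 60 mm, lying flat, 14 mm high at most; centre, 5 mm above the bench.
- screwdriver_grip (a point): Bystander: screwdriver lying on the bench; this point in its handle.

How it is judged:
By the outcome, as a careful person would: the job done as asked, in the order asked, and still so for the second after the job is handed in, with the robot touching nothing.
It also fails if it takes over 72 s, if anything falls off the work surface, if the arm or the gripper's body presses on something with over 40 N, if the wrist force passes 120 N, or if a joint passes its speed limit or range.

## Robot

A 6-joint arm with a two-finger parallel gripper is mounted at the origin on the work surface. World frame = base frame: x ahead of the robot, y to its left, z up, the work surface at z = 0. Lengths are in m, angles in degrees, forces in N, time in s.
With the tool pointing down it reaches from about 0.325 to 0.775 m from the base axis. Payload 5.5 kg.
Tool frame: the origin (TCP) lies at the centre of the arm's flange, where the gripper is bolted on; the fingertips stand 182 mm ahead of it and the grasp point (between the pads) lies 163 mm ahead of it; z points along the fingers, y is the line along which they close (so a half turn about z gives the same grasp; the last joint's range is limited). The gripper opens to 88 mm and grips with 3 to 60 N. Pads are 20 mm wide; open, the fingers measure 115 mm over their backs; the gripper's body (75 mm by 178 mm) begins 61 mm behind the grasp point.
Start: joints at [-69.483, 5.22, 70.514, -0, 104.267, -3.249], TCP at [0.242, -0.549, 0.405] pointing down, gripper open.
Joint ranges: [-164.24, 164.24], [-49.07, 125.15], [9.68, 141.18], [-86.29, 266.29], [3.28, 154.24], [-151.56, 151.56]. Speed limits (degrees/s): [147.25, 147.25, 172.46, 180, 180, 180].

## Interface

Orientations are given as [roll, pitch, yaw] about the fixed x, y, z axes, in that order (R = Rz(yaw) Ry(pitch) Rx(roll)).
In Python, from station import r gives the robot as it stands. The module is installed in compiled form; this text tells all that it offers. Calls block until the motion is done:
- r.reach(position, orientation): joint-space move of the TCP to a pose.
- r.servo_line(position, rotation=None, speed=0.15): straight line of the TCP; rotation=None keeps the orientation; speed is the mean speed in m/s.
- r.move_joints(angles): joint-space move.
- r.let_go() and r.grab(squeeze=None): open the fingers fully, or close them until they stop; squeeze is the grip in N (None keeps the last).
- r.wait(seconds).
- r.inverse_kinematics(position, orientation): joint angles nearest the present ones, or None.
- r.sense(): the state.
- r.snapshot(name): name is "scene" or "top" or "wrist"; returns a dict with "frame" (420x560x3 uint8, red, green, blue), "fx", "fy", "cx", "cy" (pixels), "R" (3x3) and "t" (3): a world point X has camera coordinates R X + t. Camera axes: x right, y down, z forward; pixel columns grow to the right and rows downward; lengths in m; the calibration is good to about 2 mm. A picture is of the moment at which its call begins. There is no depth.
A pose or a line that the arm cannot do raises r.IKError and nothing moves.
- r.hand_in(): hands the job in; it is judged then, once.
The state is a dict: "clock": time; "joints": joint angles; "joint_vel": joint speeds; "joint_torque": joint torques, N m; "tcp_pos": TCP position; "orientation": TCP orientation; "contact_force": force on the tool from outside, world axes, zero at the start; "torque": the same for the moment, N m; "opening": finger opening in m; "gripper_force": force on a finger pad.
Only numpy, scipy, OpenCV 4.12 (cv2) and the standard library are available. Lean on these libraries where they do the work, as an engineer would, in place of code of your own. Each camera call takes 0.05 s, during which the arm holds its last target. There are 200 camera calls.

## Working session

There is one attempt and no reset: what is moved stays moved. The work goes in short steps, each a Python script; the robot and the scene stay as the last script left them, time stands still between calls to the robot, and variables do not carry over. Pictures are saved under pics/ and viewed, at most 10 in all, crops included, and the job is handed in when it is done.

```bash
mkdir -p pics; cat > h.py <<'E'
from station import r
import numpy as np, cv2, pickle
def snap(n,f):
    s=r.snapshot(n); cv2.imwrite(f'pics/{f}.png',s['frame'][:,:,::-1]); pickle.dump(s,open(f'pics/{f}.pkl','wb')); return s
def load(f): return pickle.load(open(f'pics/{f}.pkl','rb'))
def proj(s,X):
    c=np.array(s['R'])@np.array(X)+np.array(s['t']); return np.array([s['fx']*c[0]/c[2]+s['cx'], s['fy']*c[1]/c[2]+s['cy']])
def ray(s,uv,z):
    R=np.array(s['R']);t=np.array(s['t']).ravel(); o=-R.T@t
    d=R.T@np.array([(uv[0]-s['cx'])/s['fx'],(uv[1]-s['cy'])/s['fy'],1]); return o+d*(z-o[2])/d[2]
E
python3 - <<'E'
from h import *
a=snap('scene','s0');b=snap('top','t0')
for s in(a,b): print(s['fx'],-np.array(s['R']).T@np.array(s['t']).ravel(),np.round(s['R'],3).tolist())
print(r.sense())
E
```

```text
457.0795839532819 [ 1.09311604 -0.08891268  0.95969685] [[0.204, 0.979, -0.002], [0.828, -0.174, -0.532], [-0.522, 0.107, -0.847]]
396.73846443526713 [ 0.43408088 -0.0012036   0.97639922] [[0.005, -1.0, -0.001], [-0.989, -0.005, -0.147], [0.147, 0.002, -0.989]]
{'clock': 0.1, 'joints': array([-6.94811229e+01,  5.25723733e+00,  7.05739063e+01,  8.08391731e-04,
        1.04266210e+02, -3.24884660e+00]), 'joint_vel': array([-0.00738013, -0.12277336, -0.07657007,  0.04835766,  0.02332508,
        0.01151873]), 'joint_torque': array([ 3.68134934e-03, -4.47857094e+01, -4.07570815e+01,  7.00731017e-02,
        2.84219318e-02, -9.14688144e-05]), 'tcp_pos': array([ 0.24183388, -0.54915863,  0.40364654]), 'orientation': array([-1.79902847e+02, -6.29985112e-03,  2.37679169e+01]), 'contact_force': array([ 0.33917749,  0.02829478, -0.26799938]), 'torque': array([ 0.05578723,  0.01520409, -0.02807879]), 'gripper_force': 0.0, 'opening': 0.08797475737589709}
```

View pics/s0.png

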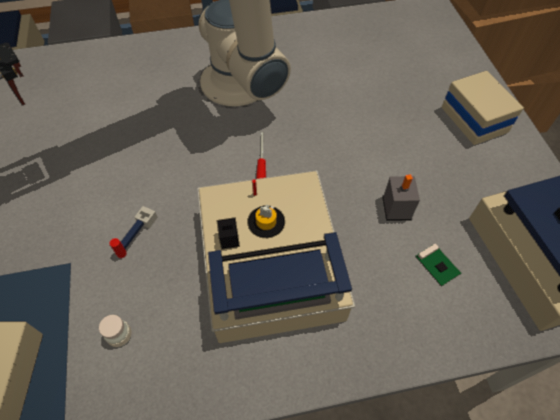

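View pics/t0.png

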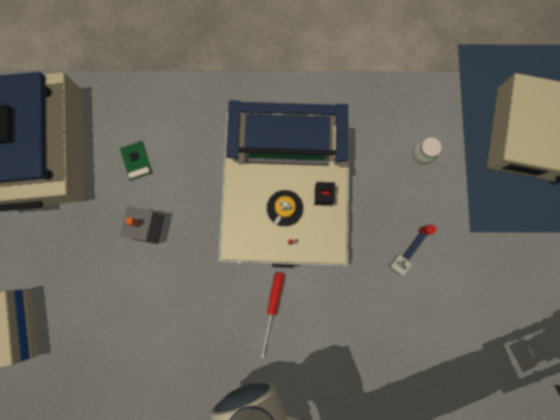

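The scene view shows the fixture at about (275,240), the lever at (135,230), the rod stand at (402,195), and the jar, board and screwdriver. The top view has the shaft at (285,207), the slot at (325,193), the lever hub at (401,265) with its knob at (430,230), and the rod at (130,221). I'll enlarge these areas.

```bash
python3 - <<'E'
from h import *
t=load('t0');s=load('s0')
def crop(s,u,v,w,h,k): return cv2.resize(s['frame'][v:v+h,u:u+w,::-1],None,fx=k,fy=k,interpolation=cv2.INTER_CUBIC)
# tiles 400x300 each
m=np.vstack([np.hstack([crop(t,255,168,100,75+0,4),crop(t,380,215,66,50+0,6.06)[:300,:400] if 0 else crop(t,370,215,80,60,5)]),
 np.hstack([crop(t,110,195,80,60,5),crop(s,100,200,80,60,5)])])
cv2.imwrite('pics/m0.png',m);print(m.shape)
E
```

```text
(600, 800, 3)
```

View pics/m0.png

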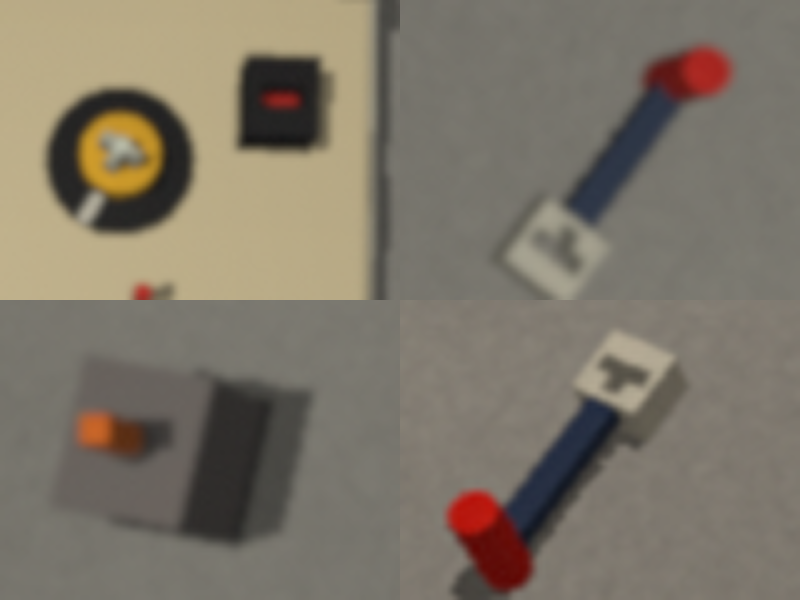

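The crops show the boss centre at about (285.2,206.3), the stripe pointing down-left, the slot at (325.5,193), the hub top at (401.2,265), the knob top at (431.6,229.4) and the handle top at (129,221), all in top-view pixels. Next I compute positions and take wrist views.

```bash
python3 - <<'E'
from h import *
t=load('t0');s=load('s0')
P=lambda u,v,z,s=t:print(np.round(ray(s,(u,v),z),4))
P(285.2,206.3,.128);P(284.7,207.7,.1);P(277.5,220,.101);P(325.2,193,.15);P(401,264.8,.028);P(431.4,229.3,.06);P(128.8,220.8,.13);P(291,241,.152)
print('scene');P(100+(625-400)/5-.1,200+(370-300)/5,.028,s);P(100+(473-400)/5-.1,200+(510-300)/5,.06,s)
hub=ray(t,(401,264.8),.028);kn=ray(t,(431.4,229.3),.06);print(np.linalg.norm((kn-hub)[:2]),np.degrees(np.arctan2(*(kn-hub)[1::-1])))
# look over lever and then fixture, rod with the wrist camera
rod=ray(t,(128.8,220.8),.13); sh=ray(t,(285.2,206.3),.128)
c0=r.sense()['clock']
for n,p,z in (('wl',(hub+kn)/2,.40),):
    r.reach([p[0]-.03,p[1],z],[180,0,0]); w=snap('wrist',n)
    print(r.sense()['clock']-c0, w['fx'],-np.array(w['R']).T@np.array(w['t']).ravel(),np.round(w['R'],2).tolist(),r.sense()['tcp_pos'],r.sense()['joints'])
E
```

```text
[ 0.5733 -0.0125  0.128 ]
[ 0.5747 -0.0118  0.1   ]
[0.5467 0.0042 0.101 ]
[ 0.5986 -0.097   0.15  ]
[ 0.4505 -0.2886  0.028 ]
[ 0.5319 -0.3526  0.06  ]
[0.5398 0.3238 0.13  ]
[ 0.4963 -0.0244  0.152 ]
scene
[ 0.4486 -0.2866  0.028 ]
[ 0.532  -0.3505  0.06  ]
0.10361252241640376 -38.19245338073469
1.2583 311.60612057452073 [ 0.53098936 -0.32225205  0.38078878] [[-0.0, -1.0, -0.0], [-0.97, 0.0, 0.26], [-0.26, 0.0, -0.97]] [ 0.46074398 -0.3214197   0.39989213] [-3.83636794e+01 -7.42363069e-01  7.71095888e+01 -2.10961753e-02
  1.03640930e+02  5.16843360e+01]
```

View pics/wl.png

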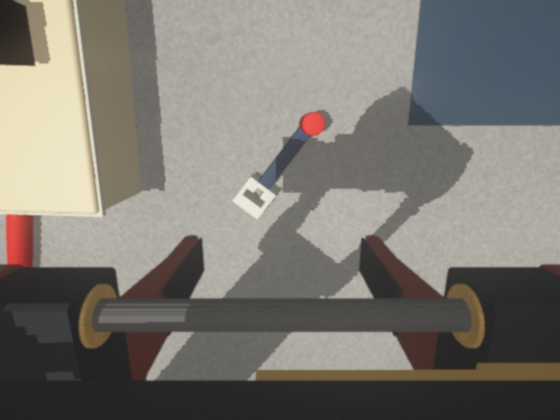

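The wrist view shows the lever lying clear, with its hub at (254,198), its knob at (313,124) and no obstruction near. Now closer wrist views of the rod, the fixture and the lever.

```bash
python3 - <<'E'
from h import *
for n,p in (('wrod',[.49,.324,.40]),('wfix',[.525,-.05,.40]),('wlev',[.42,-.31,.31])):
    r.reach(p,[180,0,0]); r.wait(.3); snap('wrist',n)
print(r.sense()['clock'])
def crop(s,u,v,w,h,k):
    return cv2.resize(s['frame'][v:v+h,u:u+w,::-1],None,fx=k,fy=k,interpolation=cv2.INTER_CUBIC)
a,b,c=load('wrod'),load('wfix'),load('wlev')
for s,X in((a,[.5398,.3238,.13]),(b,[.5733,-.0125,.128]),(b,[.5986,-.097,.15]),(c,[.4495,-.2876,.028]),(c,[.532,-.3515,.06])): print(proj(s,X))
B=crop(b,180,20,200,150,4) ; cv2.imwrite('pics/m1.png',B)
u,v=proj(a,[.5398,.3238,.13]).astype(int); ul,vl=proj(c,[.49,-.32,.04]).astype(int)
x0,y0,x1,y1=max(u-65,0),max(v-100,0),max(ul-65,0),max(vl-100,0);print(x0,y0,x1,y1)
cv2.imwrite('pics/m2.png',np.hstack([crop(a,x0,y0,133,200,3)[:600],crop(c,x1,y1,133,200,3)[:600]]))
E
```

```text
7.2417
[279.88314047 150.98054969]
[234.33353835 152.47534401]
[346.98767206 119.39712747]
[254.58811205 174.44423558]
[341.71764796  61.84145615]
214 50 228 25
```

View pics/m1.png

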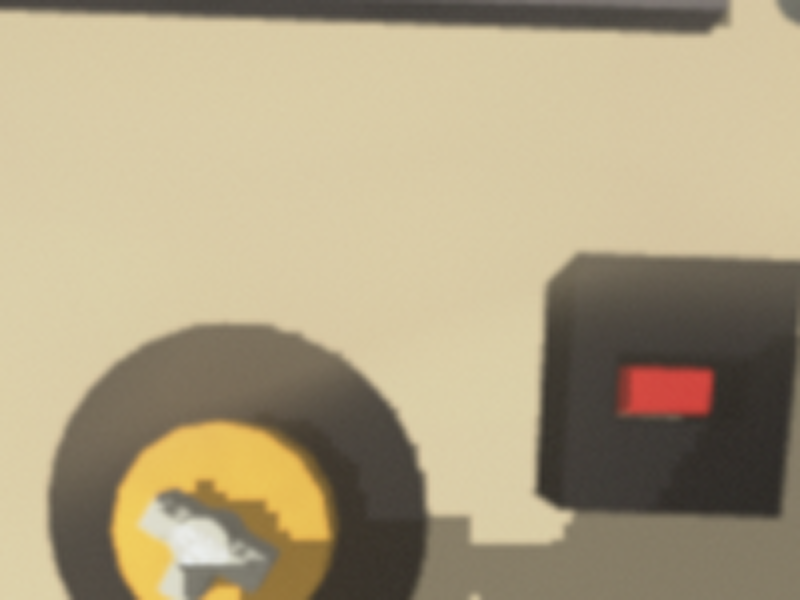

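View pics/m2.png

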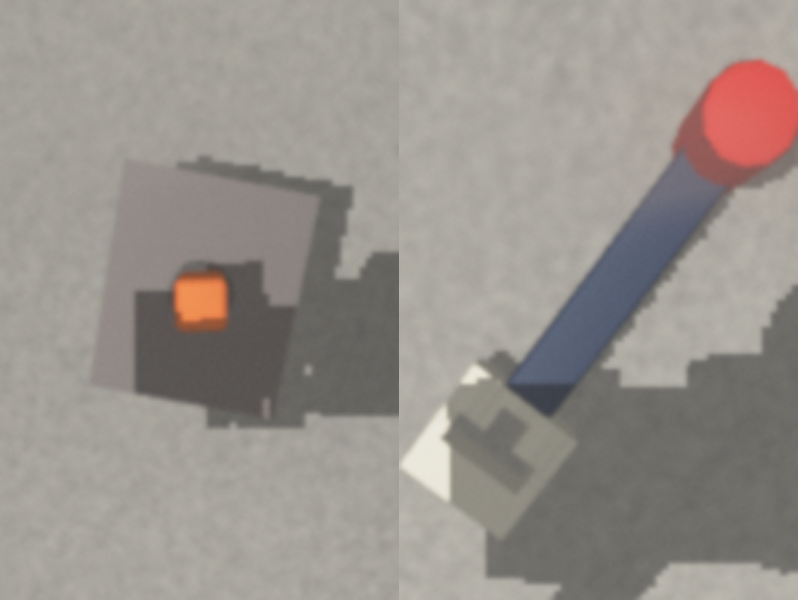

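The fixture view shows the slot mouth at about (349.4,115.9) and the boss centre at about (235.1,151.4), in full-image pixels. The second picture shows the handle top at (280.6,149.3), the hub top at (257.3,175.1) and the knob top at (345,62.3). I still need the shaft angle, so one brightened crop follows.

```bash
python3 - <<'E'
from h import *
a,b,c=load('wrod'),load('wfix'),load('wlev')
def crop(s,u,v,w,h,k,g=1):
    f=(255*(s['frame'][v:v+h,u:u+w,::-1]/255.)**g).astype(np.uint8); return cv2.resize(f,None,fx=k,fy=k,interpolation=cv2.INTER_CUBIC)
A=crop(b,185,95,100,120,5,.6)
B=crop(b,310,75,75,75,4,.5); C=crop(a,262,130,37,37,8.1081,.7)[:300,:300]
m=np.hstack([A,np.vstack([B,C])]);cv2.imwrite('pics/m3.png',m);print(m.shape)
P=lambda s,u,v,z,n:print(n,np.round(ray(s,(u,v),z),4))
P(c,257.3,175.15,.028,'hub');P(c,345,62.3,.06,'knob');P(b,235.1,151.4,.128,'boss');P(b,349.4,115.9,.15,'slot');P(a,280.65,149.3,.13,'handle')
print([tuple(r.sense()[k].round(2)) for k in('contact_force','joints')])
E
```

```text
(600, 800, 3)
hub [ 0.4489 -0.2899  0.028 ]
knob [ 0.5317 -0.3538  0.06  ]
boss [ 0.5742 -0.0131  0.128 ]
slot [ 0.601  -0.0986  0.15  ]
handle [0.5411 0.3232 0.13  ]
[(np.float64(0.11), np.float64(0.38), np.float64(0.1)), (np.float64(-40.09), np.float64(-6.75), np.float64(91.93), np.float64(0.0), np.float64(94.8), np.float64(49.84))]
```

View pics/m3.png

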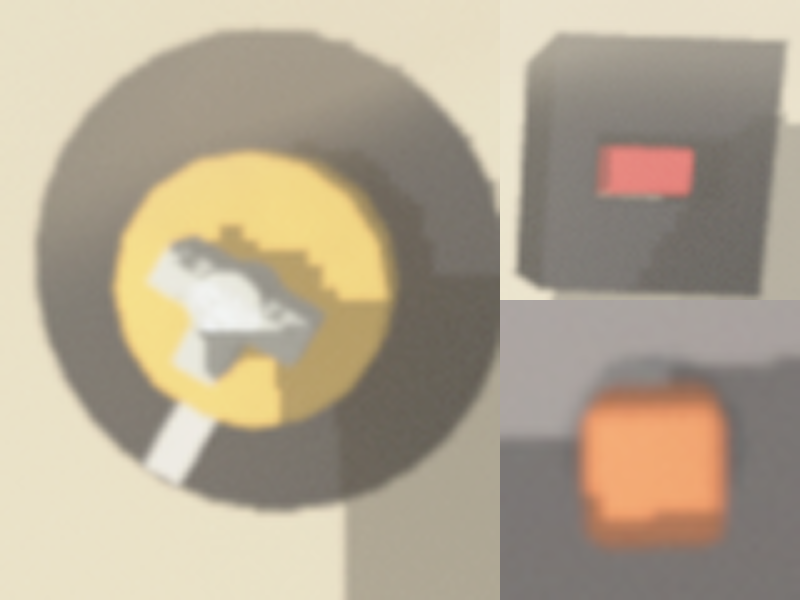

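Boss centre is at about (235.7,152.6), the stripe's outer end at (217.2,190.2), the slot's red tab at about (348.9,117.2), and the handle is nearly square to the world axes. Now I fuse the numbers and pick up the lever.

```bash
python3 - <<'E'
from h import *
b=load('wfix')
P=lambda s,u,v,z,n:print(n,np.round(ray(s,(u,v),z),4))
P(b,235.7,152.6,.128,'boss');P(b,231.2,154.6,.154,'shafttop');P(b,239,148.4,.102,'disc');P(b,217.2,190.2,.102,'stripe')
P(b,348.9,117.2,.15,'slot');P(b,350.4,115.9,.15,'housing')
x,y,yaw=.4493,-.2888,-37.8
r.reach([x,y,.27],[180,0,yaw]); 
r.servo_line([x,y,.186],speed=.1); r.wait(.2); s=r.sense(); print(s['contact_force'].round(2),s['tcp_pos'].round(4))
r.grab(45); r.wait(.3); s=r.sense(); print(s['contact_force'].round(2),s['opening'],s['gripper_force'])
r.servo_line([x,y,.36],speed=.12); r.wait(.2); s=r.sense(); print(s['contact_force'].round(2),s['torque'].round(3),s['opening'],s['gripper_force'],s['tcp_pos'].round(4),s['clock'])
snap('wrist','held')
E
```

```text
boss [ 0.5732 -0.0136  0.128 ]
shafttop [ 0.574  -0.0141  0.154 ]
disc [ 0.5746 -0.0129  0.102 ]
stripe [0.537  0.0083 0.102 ]
slot [ 0.6001 -0.0983  0.15  ]
housing [ 0.601  -0.0993  0.15  ]
[-0.23 -0.22  0.18] [ 0.4495 -0.2889  0.1869]
[-0.17 -0.75 -0.15] 0.035713390415890646 45.00000938773155
[ 0.19  0.32 -2.47] [0.106 0.021 0.014] 0.035711211285200724 44.999416172504425 [ 0.4493 -0.2888  0.3594] 12.1083
```

View pics/held.png

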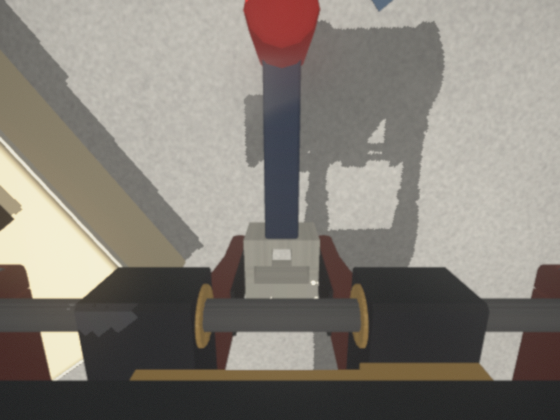

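The lever is gripped squarely across the hub: hub/arm edge at about row 237.5, sideways at (246–318), centre 282, knob top at (282,12). From this I work out the lever's offset along the pads.

```bash
python3 - <<'E'
from h import *
s=load('held'); q=np.array([.4493,-.2888,.3594]); a=np.radians(-37.8); d=np.array([np.cos(a),np.sin(a)])
zu=q[2]-.1869
def f(u,v,z): # along-arm, lateral coordinate wrt tool
    p=ray(s,(u,v),zu+z)[:2]-q[:2]; return (np.round([p@d,p@[-d[1],d[0]]],4))
print('edge(18)',f(282,237.5,.028),'slottip(13)',f(282,249,.028),'bar back(-4.75)',f(282,284,.028),'knob(105)',f(282,12,.06),'knob front edge(93)',f(282,64,.028))
print(f(246,270,.028),f(318,270,.028))
E
```

```text
edge(18) [ 0.0184 -0.0012] slottip(13) [ 0.0125 -0.0012] bar back(-4.75) [-0.0062 -0.0012] knob(105) [ 0.1038 -0.0011] knob front edge(93) [ 0.0946 -0.0012]
[0.0014 0.0165] [ 0.0014 -0.0189]
```

```bash
cat > ins.py <<'E'
from h import *
def F(): 
    r.wait(.06); return r.sense()['contact_force'].copy()
def down(c,yaw,z0,z1,f0,lim=8,st=.003,rot=None):
    z=z0
    while z>z1+1e-6:
        z=max(z-st,z1); r.servo_line([c[0],c[1],z],speed=.05); f=F()-f0
        if f[2]>lim: return z,f
    return z,f
E
python3 - <<'E'
from ins import *
c=np.array([.5735,-.0124]);yaw=149
r.servo_line([.4493,-.2888,.42],speed=.2)
r.reach([c[0],c[1],.42],[180,0,yaw]); r.servo_line([c[0],c[1],.347],speed=.1); r.wait(.3)
f0=F(); z=.345; print(f0.round(2),r.sense()['clock'])
offs=[(0,0)]+[(k*np.cos(t),k*np.sin(t)) for k in(.001,.002) for t in np.arange(0,6.28,np.pi/3)]
for o in offs:
    z,f=down(c+o,yaw,.343,.3152,f0); print(np.round(o,4),round(z,4),f.round(1),r.sense()['tcp_pos'].round(4),r.sense()['torque'].round(2),r.sense()['clock'])
    if z<.335: break
    r.servo_line([*(c+o),.345],speed=.1)
E
```

```text
[-0.03 -0.03 -3.07] 16.15
[0 0] 0.3152 [-0.6  0.2  0.1] [ 0.5735 -0.0124  0.3152] [-0.02 -0.1  -0.03] 19.275
```

The lever slid down with no resistance. Next: press to feel the seat, release, and check with the camera.

```bash
python3 - <<'E'
from ins import *
c=np.array([.5735,-.0124]);f0=np.array([-.03,-.03,-3.07])
z,f=down(c,149,.3152,.3110,f0,8,.0007); print(z,f.round(2),r.sense()['tcp_pos'].round(4))
r.let_go(); r.wait(.2); s=r.sense();print(s['contact_force'].round(2),s['opening'])
r.servo_line([*c,.40],speed=.2)
# on to the rod: yaw 90, closing along x
r.reach([.540,.3235,.40],[180,0,90]); snap('top','t1');snap('scene','s1');print(r.sense()['clock'])
def crop(n,u,v,w,h,k): return cv2.resize(load(n)['frame'][v:v+h,u:u+w,::-1],None,fx=k,fy=k,interpolation=cv2.INTER_CUBIC)
cv2.imwrite('pics/m4.png',np.vstack([crop('t1',240,165,100,75,4),crop('s1',215,165,100,75,4)]))
E
```

```text
0.31240000000000007 [-3.55 -0.53  9.99] [ 0.5734 -0.0124  0.314 ]
[0.4  0.15 1.31] 0.08757342490151858
23.75
```

View pics/m4.png

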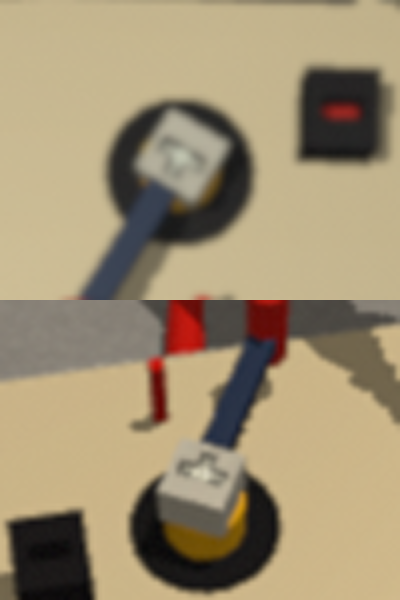

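The lever sits flat on the yellow boss in both views, with the shaft teeth filling the hole. Now the rod.

```bash
python3 - <<'E'
from ins import *
p=[.5405,.324]
r.reach([*p,.36],[180,0,90]); r.servo_line([*p,.275],speed=.1); r.wait(.2); print(r.sense()['contact_force'].round(2))
r.grab(30); r.wait(.3); s=r.sense(); print(s['opening'],s['contact_force'].round(2),s['tcp_pos'].round(4))
r.servo_line([*p,.47],speed=.2); r.wait(.1)
c=[.5998,-.0975]
r.reach([*c,.47],[180,0,88.3]); r.servo_line([*c,.425],speed=.15); r.wait(.3); f0=F(); print(f0.round(2),r.sense()['tcp_pos'].round(4),r.sense()['clock'])
snap('wrist','slotw')
z,f=down(c,0,.425,.404,f0,5,.003); print(z,f.round(2),r.sense()['tcp_pos'].round(4),r.sense()['clock'])
if z>.405: r.servo_line([*c,.425])
E
```

```text
[ 0.21  0.24 -0.23]
0.014041985040751563 [-0.62 -0.1   0.23] [0.5405 0.324  0.275 ]
[-0.46 -0.17 -1.4 ] [ 0.5998 -0.0975  0.4259] 30.2583
0.404 [-0.01 -0.08 -0.02] [ 0.5998 -0.0975  0.4039] 32.4667
```

```bash
python3 - <<'E'
from ins import *
c=[.5998,-.0975];f0=np.array([-.46,-.17,-1.4]); z=.404
while z>.366:
    z-=.002; r.servo_line([*c,z],speed=.05); f=F()-f0; s=r.sense()
    print(round(z,4),s['tcp_pos'][2].round(4),f.round(1))
    if f[2]>18: break
s=snap('scene','s2'); t=snap('top','t2')
for n,a in(('s0',s),):
    w=load(n)['frame'][175:205,245:265].astype(int); v=a['frame'][175:205,245:265].astype(int)
    for im in(w,v): m=(im[...,0]>100)&(im[...,1]<60); print(np.where(m.any(1))[0]+175,m.sum())
print(r.sense()['opening'],r.sense()['clock'])
E
```

```text
0.402 0.4019 [0.6 0.3 1. ]
0.4 0.3999 [-0.   0.2  1.4]
0.398 0.398 [ 0.3 -0.3  0.5]
0.396 0.3961 [-0.4  0.1  3.4]
0.394 0.394 [-0.7  0.   2.9]
0.392 0.3918 [1.  0.  1.5]
0.39 0.3898 [ 1.  -0.1  2.8]
0.388 0.3878 [ 0.6 -0.6  1.6]
0.386 0.3858 [0.4 0.5 2.9]
0.384 0.3838 [ 0.5 -0.1  2.5]
0.382 0.3818 [ 0.5 -0.6  2.9]
0.38 0.3798 [ 0.3 -0.   2.2]
0.378 0.3778 [ 0.9 -0.   2.5]
0.376 0.3772 [-0.8  1.   7.3]
0.374 0.3769 [-3.1  0.9 12.9]
0.372 0.3767 [-4.3  1.  18.2]
[175 176 177 180 181 182 183 184 185 186 187 188 189 190 193] 46
[175 176 177 186 187 188 189 190 193 194 195] 39
0.01363234909176856 37.5
```

The latch bottomed after 20 mm of travel (force rose to 18 N) and the pin dropped. Now the rod goes back.

```bash
python3 - <<'E'
from ins import *
c=[.5998,-.0975];p=[.5405,.324]
r.servo_line([*c,.47],speed=.15); r.reach([*p,.47],[180,0,90]); r.servo_line([*p,.365],speed=.15); r.wait(.3); f0=F()
r.servo_line([*p,.345],speed=.06); f=F()-f0; print(f.round(2))
if abs(f).max()<4:
    r.servo_line([*p,.282],speed=.1); print((F()-f0).round(2))
    z,f=down(p,0,.282,.2745,f0,4,.0015); print(z,f.round(2)); 
    r.let_go(); r.wait(.2); print(r.sense()['contact_force'].round(2)); r.servo_line([*p,.40],speed=.2)
# over the knob
a=np.radians(149); k=np.array([.5735,-.0124])+.105*np.array([np.cos(a),np.sin(a)])
r.reach([*k,.45],[180,0,149]); r.wait(.2)
t=snap('top','t3');s=snap('scene','s3');print(r.sense()['clock'],r.sense()['joints'].round(1),k)
q=lambda n,u,v,w,h,k: cv2.resize(load(n)['frame'][v:v+h,u:u+w,::-1],None,fx=k,fy=k,interpolation=cv2.INTER_CUBIC)
cv2.imwrite('pics/m5.png',np.vstack([np.hstack([q('t3',215,175,100,75,4),q('t3',100,190,100,75,4)]),np.hstack([q('s3',200,140,100,75,4),q('s3',360,160,100,75,4)])]))
E
```

```text
[ 1.3  -0.35 -0.72]
[-0.22 -0.39 -0.5 ]
0.2745 [0.06 0.42 1.44]
[ 0.35  1.97 -0.78]
47.825 [  1.  -11.5  82.1   0.  109.5 -58.1] [0.48349743 0.041679  ]
```

View pics/m5.png

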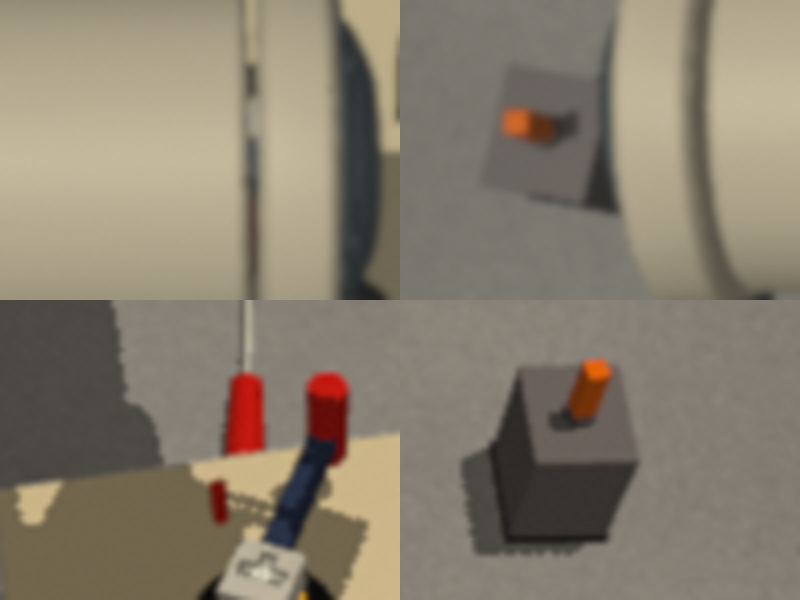

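The rod hangs in its stand again. The lever is still seated, its knob at (281.9,161.2) in the scene view, and the pin is down. Now the swing, gripping the knob with yaw −31 to stay within joint 6's range.

```bash
python3 - <<'E'
from ins import *
k=ray(load('s3'),(281.9,161.2),.188); c=np.array([.5735,-.0124]); v=k[:2]-c
print(k.round(4),np.linalg.norm(v),np.degrees(np.arctan2(v[1],v[0])))
def P(d): a=np.radians(d); return c+.105*np.array([np.cos(a),np.sin(a)])
a0=149.
r.reach([*P(a0),.43],[180,0,a0-180]); r.servo_line([*P(a0),.343],speed=.15); r.wait(.15); f0=F(); print(f0.round(2))
r.grab(15); r.wait(.2); print(r.sense()['opening'],(F()-f0).round(2))
d=a0
while d<238:
    d+=6 if d<221 else 1.5
    r.servo_line([*P(d),.343],[180,0,d-180],speed=.08)
    r.wait(.03); f=r.sense()['contact_force']-f0; t=np.array([-np.sin(np.radians(d)),np.cos(np.radians(d))])
    ft=f[:2]@t; print(d,round(ft,1),f.round(1),round(r.sense()['clock'],2))
    if abs(f).max()>25 or (d>223 and ft<-14): break
print(r.sense()['tcp_pos'],r.sense()['opening'])
E
```

```text
[0.4838 0.0435 0.188 ] 0.10574015954753248 148.0674248229206
[ 0.63 -0.2   0.66]
0.02355103524645381 [-0.18  0.6  -0.92]
155.0 -0.9 [-5.5  3.6  0.5] 52.99
161.0 -0.2 [-5.6  2.1  1.1] 53.31
167.0 -1.6 [-6.1  3.1  1. ] 53.62
173.0 -1.1 [-5.8  1.8  1. ] 53.94
179.0 -2.0 [-5.8  2.1  1.1] 54.26
185.0 -2.8 [-6.3  2.3  1.7] 54.58
191.0 -1.4 [-6.   0.3  0.8] 54.89
197.0 -1.8 [-6.5 -0.1  1.9] 55.21
203.0 -2.7 [-6.7  0.1  0.7] 55.52
209.0 -3.5 [-7.2  0.   1.7] 55.84
215.0 -2.0 [-5.5 -1.4  1. ] 56.16
221.0 -3.0 [-6.6 -1.7  1.6] 56.48
222.5 -2.2 [-6.3 -2.8  1.4] 56.76
224.0 -2.6 [-5.9 -2.1  1.4] 57.04
225.5 -3.3 [-6.6 -2.   0.8] 57.33
227.0 -2.8 [-6.  -2.3  1.5] 57.61
228.5 -3.8 [-5.9 -1.   0.8] 57.89
230.0 -2.7 [-5.1 -1.9  1.6] 58.17
231.5 -3.4 [-5.8 -1.9  1.4] 58.46
233.0 -2.5 [-5.2 -2.7  1.6] 58.74
234.5 -3.1 [-5.6 -2.6  1. ] 59.02
236.0 -3.8 [-5.  -0.7  1. ] 59.31
237.5 -7.7 [-9.   0.2  2. ] 59.59
239.0 -11.8 [-12.7   1.7   4.7] 59.88
[ 0.51830396 -0.10186739  0.34275017] 0.023259692526904116
```

```bash
python3 - <<'E'
from ins import *
c=np.array([.5735,-.0124])
def P(d): a=np.radians(d); return c+.105*np.array([np.cos(a),np.sin(a)])
for d in(240.5,242): r.servo_line([*P(d),.343],[180,0,d-180],speed=.06); print(F().round(1),r.sense()['tcp_pos'].round(4))
s=r.sense(); r.let_go(); r.wait(.2); print(r.sense()['contact_force'].round(1))
p=r.sense()['tcp_pos']; r.servo_line([p[0],p[1],.43],speed=.2)
r.reach([.40,.15,.45],[180,0,0]); r.wait(.2)
s=snap('scene','s4'); t=snap('top','t4'); print(r.sense()['clock'])
hsv=cv2.cvtColor(s['frame'],cv2.COLOR_RGB2HSV); m=((hsv[...,0]<6)|(hsv[...,0]>174))&(hsv[...,1]>180)&(hsv[...,2]>90)
n,l,st,ce=cv2.connectedComponentsWithStats(m.astype(np.uint8))
for i in range(1,n):
    if st[i,4]>25: print(st[i],ce[i].round(1))
for d in(233,235,237,239): print(d,proj(s,[*P(d),.188]).round(1),proj(t,[*P(d),.188]).round(1))
for nm,(u,v,w,h) in dict(jar=(90,300,50,55),board=(410,235,60,60),screw=(250,125,25,60)).items():
    print(nm,np.abs(s['frame'][v:v+h,u:u+w].astype(int)-load('s0')['frame'][v:v+h,u:u+w]).mean().round(2))
E
```

```text
[-15.7   3.7   5.7] [ 0.5201 -0.1028  0.3426]
[-20.2   5.7   6.4] [ 0.522  -0.1038  0.3424]
[ 0.2 -0.1  0.8]
64.1
[257 159   9  19 143] [260.7 168.6]
[215 179  11  23 170] [220.  188.7]
[253 185   3  10  26] [254.2 189.3]
233 [219.2 181.7] [327.5 232.8]
235 [218.4 183. ] [328.6 231.3]
237 [217.6 184.3] [329.6 229.8]
239 [216.8 185.6] [330.6 228.3]
jar 1.08
board 1.05
screw 22.25
```

```bash
python3 - <<'E'
from h import *
for n in('s0','s1','s3','s4'):
    f=load(n)['frame']; hsv=cv2.cvtColor(f,cv2.COLOR_RGB2HSV)
    m=((hsv[...,0]<6)|(hsv[...,0]>174))&(hsv[...,1]>150)&(hsv[...,2]>50); k,l,st,ce=cv2.connectedComponentsWithStats(m.astype(np.uint8))
    print(n,[(st[i].tolist(),ce[i].round(1).tolist()) for i in range(1,k) if st[i,4]>25 and st[i,0]>200])
E
```

```text
s0 [([256, 158, 10, 21, 168], [260.9, 168.5]), ([252, 179, 4, 16, 41], [254.1, 185.8])]
s1 [([420, 95, 15, 21, 82], [427.4, 104.6]), ([425, 148, 35, 21, 174], [439.9, 155.4]), ([256, 159, 10, 20, 170], [260.9, 168.4]), ([276, 158, 11, 23, 176], [281.6, 166.8]), ([252, 179, 4, 16, 41], [254.0, 185.9])]
s3 [([255, 68, 16, 17, 59], [261.2, 76.6]), ([256, 158, 10, 21, 167], [260.9, 168.5]), ([277, 158, 10, 23, 162], [281.5, 166.8]), ([253, 186, 4, 10, 29], [254.3, 190.2])]
s4 [([324, 30, 32, 29, 379], [339.9, 47.5]), ([349, 73, 5, 13, 30], [350.6, 78.4]), ([300, 83, 4, 22, 51], [301.7, 91.6]), ([256, 159, 10, 20, 162], [260.6, 168.7]), ([214, 179, 12, 23, 187], [220.1, 189.0]), ([252, 185, 5, 10, 33], [254.1, 188.9])]
```

```bash
python3 -c "
from h import *
print(r.hand_in())"
```

```text
the job is handed in; nothing more can be done
None
```

I handed the job in at about 64 s: the lever is seated on the boss and swung to its end stop, where force rose to about 20 N. The latch is fully down with the red pin dropped, the rod is back in its stand, and the camera shows the jar, board and screwdriver unmoved.

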